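Run the pipe offcut up its gutter to the end stop

TASK

Two short sloped steel gutters stand on the bench, one with a hollow pipe offcut at its foot, the other with a thinner solid slug. Without gripping or lifting it, push the pipe offcut with the fingertips up its gutter and over the crest, so that it settles against the upright end stop and stays there when you take the hand away. Leave the slug where it lies and do not disturb the other things on the bench.

Things in the scene. Friction and masses are not known exactly. Their poses are not given: they have to be found in the camera images.
- pipe_offcut: The part to push: a bare steel pipe offcut, a hollow tube of 60 mm outside diameter, 40 mm long, 0.15 to 0.31 kg, lying across its gutter so that it rolls along it; at the start it rests at the gutter's foot (centre about x -78, z 48 mm in the gutter's frame). Origin: its centre. y is the tube's axis; x and z turn as it rolls. Take the bore as closed: no finger goes in.
- pipe_gutter: The gutter that holds the pipe: a straight steel channel on a plywood board 270 x 85 x 9 mm fixed to the bench. Origin: centre of the board's underside, on the bench. x runs level along the gutter, uphill, from the foot to the end stop; y across; z up. The channel is 46 mm wide inside; its side walls stand only 14 mm above its floor, so fingertips can pass above them.
- pipe_ramp: The climbing floor of that gutter, fixed to it, 5.5 degrees steep, open at its lower end. Origin: middle of the floor at the foot (x -75, z 18 mm in the gutter's frame). x runs up the slope, z square to the floor; the rolling pipe's centre is at z 30 mm. A cross bar 6 mm high, uphill face at x -18 mm, keeps the pipe from rolling out. Let go below the crest, the pipe rolls back to it.
- pipe_crest (a point): The crest, top of the climb, on the floor's centre line (x +55, z 30.5 mm in the gutter's frame). Beyond it the floor falls at 12 degrees, a shallow pocket, to the end stop. Pushed over the crest, the pipe rolls into the pocket by itself.
- pipe_seat (a point): Where the seated pipe's centre lies, touching the end stop (x +88, y 0, z +54 mm in the gutter's frame). The end stop is an upright steel plate 58 mm wide, its top 65 mm above the bench, its face at x +118 mm, 30 mm beyond this point.
- slug: Leave alone: a solid steel slug 38 mm in diameter, 38 mm long, resting at the foot of the other gutter. Origin: its centre.
- slug_gutter: The other gutter, of the same build and dimensions as the pipe's gutter, fixed to the bench; its frame is like that of the pipe's gutter. Which of the two stands on the left varies.
- screwdriver: Bystander: screwdriver 190 mm long lying between the gutters. Origin near its middle.
- tape_roll: Bystander: roll of tape lying flat, 90 mm in diameter, 22 mm high, beyond the gutters. Origin: centre of its underside.
- hammer: Bystander: hammer 280 mm long lying at the right. Origin near its middle.
- jar: Bystander: white jar 60 mm in diameter, 65 mm high, at the left. Origin: centre of its underside.
- tin: Bystander: small tin 54 mm in diameter, 55 mm high, at the right. Origin: centre of its underside.
- pliers: Bystander: pliers about 185 mm long lying at the left. Origin near the pivot.
- fitting: Bystander: small brass fitting standing on end, 26 mm in diameter, 26 mm high, between the gutters and the robot. Origin: centre of its underside.
Not all that is in view belongs to the job. Leave any pink look-alike of the pipe_offcut alone.

How it is judged (in metres and radians):
At the end, for the whole second after the job is handed in: The pipe rests in the top pocket against the end stop: centre 80 to 96 mm along its gutter from the gutter origin (88 seated), within 12 mm of the centre line, 46 to 62 mm above the bench, square across within 0.25 rad, under 20 mm/s; the slug within 15 mm of its start (x of pipe_offcut in the frame of pipe_gutter between 0.08 and 0.096 m and z of pipe_offcut in the frame of pipe_gutter between 0.046 and 0.062 m and y of pipe_offcut in the frame of pipe_gutter between -0.012 and 0.012 m and angle between the y axis of pipe_offcut and the y axis of pipe_gutter, either way round below 0.25 rad and linear speed of pipe_offcut below 0.02 m/s and distance of slug from where it was at the start of the episode below 0.015 m); the robot touches nothing.
It fails at once if the pipe offcut is lifted: its centre rises more than 42 mm above the gutter's climbing floor (30 mm when it rolls on it) (z of pipe_offcut in the frame of pipe_ramp above 0.042 m).
It fails at once if the pipe offcut leaves its gutter: more than 20 mm off the centre line or below the gutter's floor (y of pipe_offcut in the frame of pipe_gutter above 0.02 m or y of pipe_offcut in the frame of pipe_gutter below -0.02 m or z of pipe_offcut in the frame of pipe_gutter below 0.035 m).
It fails at once if the slug is moved more than 15 mm (distance of slug from where it was at the start of the episode above 0.015 m).
It fails at once if a bystander is moved more than 30 mm (distance of any of screwdriver, tape_roll, hammer, jar, tin, pliers, fitting from where it was at the start of the episode above 0.03 m).
It also fails if it takes over 40 s, if anything falls off the work surface, if the arm or the gripper's body presses on something with over 40 N, if the wrist force passes 120 N, or if a joint passes its speed limit or range.

ROBOT

A 6-joint arm with a two-finger parallel gripper is mounted at the origin on the work surface. World frame = base frame: x ahead of the robot, y to its left, z up, the work surface at z = 0. Lengths are in m, angles in degrees, forces in N, time in s.
With the tool pointing down it reaches from about 0.375 to 0.9 m from the base axis. Payload 3.1 kg.
Tool frame: the origin (TCP) lies midway between the tips of the shut fingers; the grasp point (between the pads) lies 19 mm behind it; z points along the fingers, y is the line along which they close (so a half turn about z gives the same grasp; the last joint's range is limited). The gripper opens to 87 mm and grips with 3 to 60 N. Pads are 19 mm wide; open, the fingers measure 117 mm over their backs; the gripper's body (75 mm by 190 mm) begins 51 mm behind the grasp point.
Start: joints at [-86.603, 30.224, 82.088, -0, 67.689, -10.227], TCP at [0.147, -0.607, 0.223] pointing down, gripper open.
Joint ranges: [-176.69, 176.69], [-43.24, 126.21], [12.49, 139.97], [-82, 262], [0, 151.66], [-163.58, 163.58]. Speed limits (degrees/s): [159.86, 159.86, 180, 180, 180, 180].

INTERFACE

Orientations are given as a 3x3 rotation matrix whose columns are the frame's x, y, z axes.
In Python, from rig import read_state, capture, camera_info, hand_in gives the robot as it stands.
- The arm moves only by the tool drive_tool, never from a script. Its argument "motion" is a list of rows, each a list of 2 entries, a list of its own where there are three numbers: the shift along the tool's x, y, z in mm, then the turn, a rotation vector about the tool's x, y, z in rad. A call has 1 to 5 rows; each row shifts and turns the commanded pose from where the row before left it, along the tool's axes as they then stand; what a row does not reach is not made up. A row lasts 1/10 s, in which the tool goes at most 50 mm and 8.59 degrees, less where a joint would pass 70% of its speed; a pose out of reach is approached as far as the arm can. A call is refused whole if a number of a shift passes 50 or a number of a turn 0.15, either way. A call with a gripper value outside its range is refused whole. "gripper" is the opening, from 0 (shut) to 1 (fully open), set as the call begins (left out, the last holds). The fingers move at their own pace and stop on an object; the grip force is fixed at half the most. Time passes only in rows, so rows that do not move let the fingers close. It gives the time, the measured TCP pose, the force, the opening and the grip force at its end, in the units of the state.
- read_state(): the state, without advancing time (a new reading comes with each control period).
- capture(name): name is "scene" or "top"; returns the picture (480x640x3 uint8, red, green, blue); there is no depth.
- camera_info(name): a dict with "fovy" (degrees; the focal length in pixels is half the picture's height over the tangent of half this angle, whatever the lens; pixels are square), "cx", "cy" (the principal point, pixels), "k1" (the pictures are not rectified: a ray, as slopes to the right and down, at radius r is drawn at 1 + k1 r^2 times it, then the intrinsics apply), "xyz" and "orientation" of the camera in the world. Camera axes: x right, y down, z forward; pixel columns grow to the right and rows downward; lengths in m; the calibration is good to about 2 mm. A picture is of the moment at which its call begins. camera_info takes no time and is no camera call.
- hand_in(): hands the job in; it is judged then, once.
The state is a dict: "time_s": time; "joint_positions": joint angles; "qvel": joint speeds; "tau": joint torques, N m; "position": TCP position; "tcp_rot": TCP orientation; "force": force on the tool from outside, world axes, zero at the start; "moment": the same for the moment, N m; "opening": opening from 0.0 (shut) to 1.0 (fully open); "grasp_force": force on a finger pad.
Only numpy, scipy, OpenCV 4.12 (cv2) and the standard library are available. Lean on these libraries where they do the work, as an engineer would, in place of code of your own. Each camera call takes 0.05 s, during which the arm holds its last target. There are 200 camera calls.

## Working session

There is one attempt and no reset: what is moved stays moved. The work goes in short steps, Python scripts to look and compute and a tool call to move; the robot and the scene stay as the last step left them, time stands still between calls to the robot, and variables do not carry over. Pictures are saved under pics/ and viewed, at most 10 in all, crops included, and the job is handed in when it is done.

Besides the shell and the picture viewer there is one more tool, called after "Emit:" in YAML: its name, and indented under it one key for each argument. drive_tool: Moves the arm, as the interface text tells. Its arguments: {"type":"object","properties":{"motion":{"type":"array","items":{"type":"array"}},"gripper":{"type":"number"}},"required":["motion"]}

```bash
mkdir -p pics; python3 - <<'E'
from rig import *
import cv2
for n in("scene","top"):
    print(n,camera_info(n)); cv2.imwrite(f"pics/{n}0.png",capture(n)[:,:,::-1])
s=read_state();print(s["time_s"],s["position"],s["tcp_rot"],s["force"])
E
```

```text
scene {'fovy': 49.885047126976296, 'cx': 324.2511555226584, 'cy': 239.45516580822056, 'k1': 0.038336096562658156, 'xyz': array([1.02893426, 0.54191027, 0.92719636]), 'orientation': array([[-0.76034348,  0.49305758, -0.42281439],
       [ 0.64935553,  0.59173865, -0.4776848 ],
       [ 0.0146695 , -0.63776139, -0.77009429]])}
top {'fovy': 42.918705926914264, 'cx': 314.1221555593188, 'cy': 248.3145336010179, 'k1': -0.06668072785525868, 'xyz': array([ 0.46625564, -0.01528489,  1.30985616]), 'orientation': array([[ 0.00891435, -0.99681253,  0.07928001],
       [-0.99995814, -0.00872264,  0.00276419],
       [-0.00206385, -0.07930133, -0.99684855]])}
0.1 [ 0.14720349 -0.6067463   0.22168771] [[ 9.71848028e-01  2.35608534e-01 -1.69883414e-04]
 [ 2.35608423e-01 -9.71846189e-01  1.91190541e-03]
 [ 2.85360683e-04 -1.89810747e-03 -9.99998158e-01]] [-0.05680005  0.03365399  0.7271196 ]
```

View pics/top0.png

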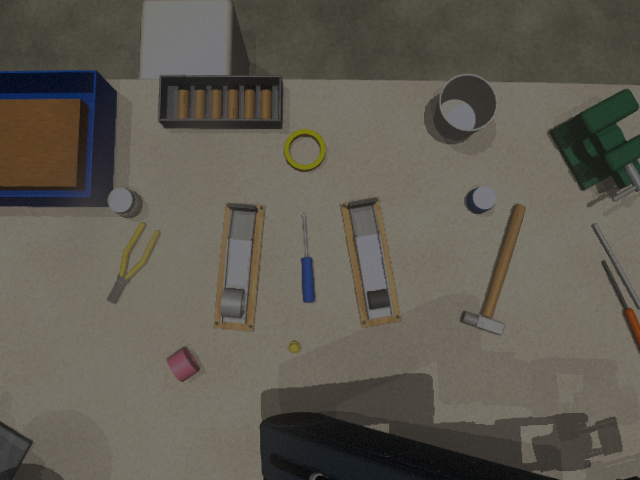

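View pics/scene0.png

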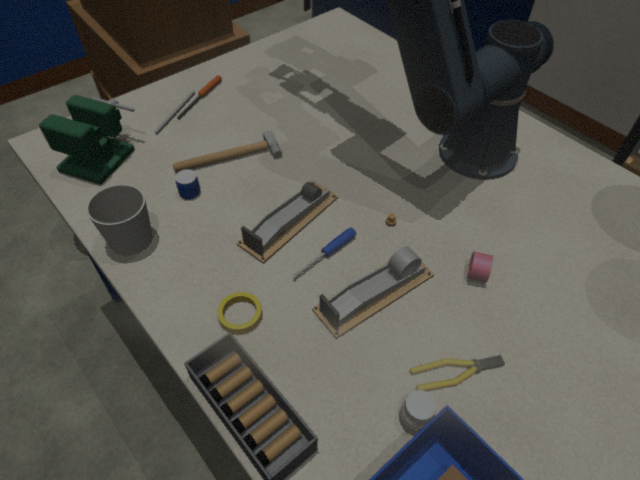

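Top view: there are three candidates. The large grey tube at (233,303) lies in the left gutter, the smaller dark cylinder at (378,299) in the right gutter, and a pink tube at (183,364) loose on the bench. The grey tube at (233,303) fits: it is bare steel, 60 mm, and at the foot of a gutter. The end stops are at the far ends, so uphill is up in the picture. I'll confirm this in an enlarged crop and take the board corners from it.

```bash
python3 - <<'E'
import cv2
im=cv2.imread("pics/top0.png")[190:340,200:400]
cv2.imwrite("pics/crop.png",cv2.convertScaleAbs(cv2.resize(im,None,fx=4,fy=4,interpolation=cv2.INTER_CUBIC),alpha=1.5))
E
```

```text
(no output)
```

View pics/crop.png

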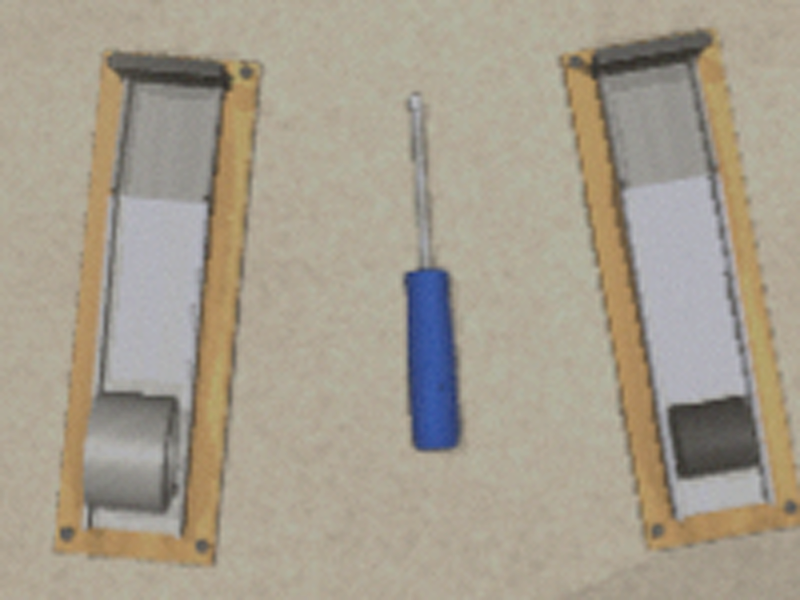

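```bash
cat > h.py <<'E'
import numpy as np, cv2
from rig import *
def ray2plane(name,uv,z):
    c=camera_info(name); f=240/np.tan(np.radians(c["fovy"]/2))
    uv=np.atleast_2d(uv).astype(float); d=(uv-[c["cx"],c["cy"]])/f; s=d.copy()
    for _ in range(20): s=d/(1+c["k1"]*(s**2).sum(1,keepdims=True))
    r=np.c_[s,np.ones(len(s))]@np.array(c["orientation"]).T
    return c["xyz"]+r*((z-c["xyz"][2])/r[:,2:])
def fit(P):  # TL TR BR BL world xy
    P=P[:,:2]; o=P.mean(0); x=(P[0]+P[1]-P[2]-P[3]); return o,np.arctan2(x[1],x[0])
E
python3 - <<'E'
from h import *
full=lambda p:200*np.array([1,0])+190*np.array([0,1])+(np.array(p)+.5)/4-.5
P=ray2plane("top",full([(103,50),(262,62),(213,565),(55,552)]),.009)
o,a=fit(P);print(P,o,np.degrees(a))
for i in range(4):print(np.linalg.norm(P[i]-P[i-1]))
R=np.array([[np.cos(a),-np.sin(a)],[np.sin(a),np.cos(a)]])
print("pipe",(ray2plane("top",full([(130,452)]),.06)[:,:2]-o)@R)
print("fitting",ray2plane("top",[[295,347]],.02))
for g in [(-150,.15),(-145,.045),(-90,.045)]: print(g,o+R@[g[0]/1000,0])
E
```

```text
[[0.66788319 0.18044419 0.009     ]
 [0.66200292 0.09456641 0.009     ]
 [0.39308261 0.11653877 0.009     ]
 [0.39898468 0.20064035 0.009     ]] [0.53048835 0.14804743] -4.483192464837989
0.26965588602606944
0.08607886663092795
0.26981645978633106
0.08430842015648302
pipe [[-0.07789681  0.00058805]]
fitting [[0.36096907 0.02652601 0.02      ]]
(-150, 0.15) [0.3809473  0.15977243]
(-145, 0.045) [0.38593201 0.15938159]
(-90, 0.045) [0.44076372 0.15508243]
```

The crop confirms it. The wide hollow grey tube at (233,303) is in the left gutter, the thin dark slug is on the right, and the pink tube lies outside. The gutter fit gives origin (0.530, 0.148) and yaw -4.5°, with the pipe at x = -78 mm. I'll turn the tool to the gutter's axes, shut the fingers and move over.

Emit:
drive_tool:
  motion:
    - [[0,0,0],[0,0,0.105]]
    - [[0,0,0],[0,0,0.105]]
    - [[0,0,0],[0,0,0.106]]
    - [[45,-45,0],[0,0,0]]
    - [[45,-45,0],[0,0,0]]
  gripper: 0

```text
time_s: 0.6
position: [0.223, -0.5423, 0.2218]
tcp_rot: [[0.997, -0.082, 0.0], [-0.082, -0.997, 0.001], [0.0, -0.001, -1.0]]
force: [1.3, 0.2, 0.3]
opening: 0.629
grasp_force: 0.0
```

Emit:
drive_tool:
  motion:
    - [[35,-35,0],[0,0,0]]
    - [[35,-35,0],[0,0,0]]
    - [[35,-35,0],[0,0,0]]
    - [[35,-35,0],[0,0,0]]
    - [[35,-35,0],[0,0,0]]

```text
time_s: 1.1
position: [0.4125, -0.3799, 0.2223]
tcp_rot: [[0.997, -0.078, -0.0], [-0.078, -0.997, 0.0], [-0.0, -0.0, -1.0]]
force: [0.9, -0.2, -0.3]
opening: 0.175
grasp_force: 0.0
```

Emit:
drive_tool:
  motion:
    - [[0,-45,0],[0,0,0]]
    - [[0,-45,0],[0,0,0]]
    - [[0,-45,0],[0,0,0]]
    - [[0,-45,0],[0,0,0]]
    - [[0,-45,0],[0,0,0]]

```text
time_s: 1.6
position: [0.4286, -0.1554, 0.2223]
tcp_rot: [[0.997, -0.079, -0.0], [-0.079, -0.997, 0.0], [-0.0, -0.0, -1.0]]
force: [0.6, -0.1, 0.8]
opening: 0.008
grasp_force: 0.0
```

Emit:
drive_tool:
  motion:
    - [[-14,-45,0],[0,0,0]]
    - [[-14,-45,0],[0,0,0]]
    - [[-14,-45,0],[0,0,0]]
    - [[-14,-45,0],[0,0,0]]
    - [[-14,-45,0],[0,0,0]]

```text
time_s: 2.1
position: [0.3759, 0.0741, 0.2225]
tcp_rot: [[0.997, -0.079, -0.0], [-0.079, -0.997, 0.0], [-0.0, -0.0, -1.0]]
force: [1.1, -0.1, 0.1]
opening: 0.006
grasp_force: 0.0
```

Emit:
drive_tool:
  motion:
    - [[0,-40,0],[0,0,0]]
    - [[0,-35,0],[0,0,0]]
    - [[0,0,0],[0,0,0]]
    - [[0,0,0],[0,0,0]]

```text
time_s: 2.5
position: [0.3821, 0.1477, 0.2223]
tcp_rot: [[0.997, -0.075, -0.001], [-0.075, -0.997, -0.001], [-0.001, 0.001, -1.0]]
force: [0.3, -0.7, 0.4]
opening: 0.006
grasp_force: 0.0
```

```bash
cat >> h.py <<'E'
def tcp():
    o=np.array([.5305,.148]);a=np.radians(-4.483);R=np.array([[np.cos(a),-np.sin(a)],[np.sin(a),np.cos(a)]])
    s=read_state();p=s["position"];print(s["time_s"],"gutter mm",((p[:2]-o)@R*1000).round(1),p[2].round(4),np.array(s["force"]).round(1),np.degrees(np.arctan2(s["tcp_rot"][1][0],s["tcp_rot"][0][0])))
E
python3 -c "
from h import *
tcp()"
```

```text
2.5 gutter mm [-147.9  -11.9] 0.2223 [ 0.3 -0.7  0.4] -4.327735819523107
```

Emit:
drive_tool:
  motion:
    - [[0,-12,30],[0,0,0]]
    - [[0,0,45],[0,0,0]]
    - [[0,0,45],[0,0,0]]
    - [[0,0,40],[0,0,0]]
    - [[0,0,18],[0,0,0]]

```text
time_s: 3.0
position: [0.3821, 0.1574, 0.0419]
tcp_rot: [[0.997, -0.081, -0.005], [-0.081, -0.997, -0.001], [-0.005, 0.001, -1.0]]
force: [-0.3, -0.1, 0.1]
opening: 0.008
grasp_force: 0.0
```

Emit:
drive_tool:
  motion:
    - [[0,0,0],[0,0,0]]
    - [[0,0,0],[0,0,0]]
    - [[0,0,0],[0,0,0]]

```text
time_s: 3.3
position: [0.3845, 0.1587, 0.0456]
tcp_rot: [[0.997, -0.079, 0.002], [-0.079, -0.997, 0.0], [0.002, -0.0, -1.0]]
force: [-1.1, -0.3, 0.5]
opening: 0.003
grasp_force: 0.0
```

```bash
python3 -c "
from h import *
tcp()
cv2.imwrite('pics/s1.png',cv2.resize(capture('scene')[210:350,290:510,::-1],None,fx=3.5,fy=3.5))"
```

```text
3.3 gutter mm [-146.4   -0.7] 0.0456 [-1.1 -0.3  0.5] -4.543137591384335
```

View pics/s1.png

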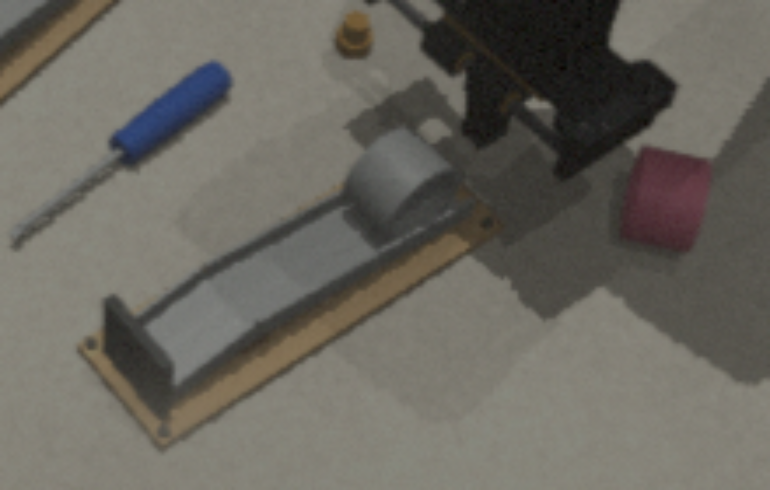

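The shut fingers stand centred behind the pipe at the foot of the gutter, with nothing else close. Next I'll approach and push up the slope.

Emit:
drive_tool:
  motion:
    - [[6,0,3],[0,0,0]]
    - [[6,0,0],[0,0,0]]
    - [[6,0,0],[0,0,0]]
    - [[5,0,0],[0,0,0]]
    - [[4,0,0],[0,0,0]]

```text
time_s: 3.85
position: [0.4114, 0.1571, 0.0416]
tcp_rot: [[0.997, -0.078, 0.001], [-0.078, -0.997, 0.0], [0.001, -0.0, -1.0]]
force: [-0.1, 0.4, -0.2]
opening: 0.008
grasp_force: 0.0
```

Emit:
drive_tool:
  motion:
    - [[4,0,-0.4],[0,0,0]]
    - [[4,0,-0.4],[0,0,0]]
    - [[5,0,-0.5],[0,0,0]]
    - [[6,0,-0.6],[0,0,0]]
    - [[6,0,-0.6],[0,0,0]]

```text
time_s: 4.35
position: [0.4359, 0.1551, 0.0441]
tcp_rot: [[0.997, -0.078, 0.0], [-0.078, -0.997, 0.0], [0.0, -0.0, -1.0]]
force: [-1.5, 0.0, 1.2]
opening: 0.006
grasp_force: 0.7
```

```bash
python3 -c "
from h import *
tcp()
cv2.imwrite('pics/s2.png',cv2.resize(capture('scene')[210:350,290:510,::-1],None,fx=3.5,fy=3.5))"
```

```text
4.35 gutter mm [-94.9  -0.3] 0.0441 [-1.5  0.   1.2] -4.477244377314341
```

View pics/s2.png

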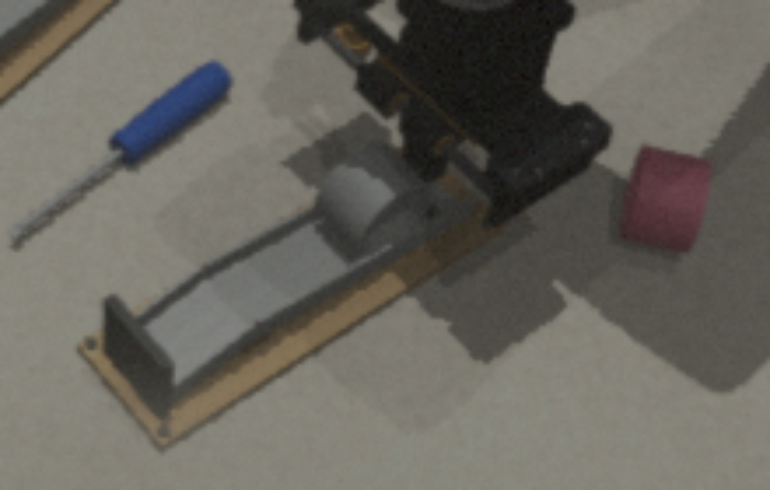

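The pipe is rolling up squarely in contact with the fingers. I'll keep pushing.

Emit:
drive_tool:
  motion:
    - [[6,0,-0.6],[0,0,0]]
    - [[6,0,-0.6],[0,0,0]]
    - [[6,0,-0.6],[0,0,0]]
    - [[6,0,-0.6],[0,0,0]]
    - [[6,0,-0.6],[0,0,0]]

```text
time_s: 4.9
position: [0.4659, 0.1528, 0.0471]
tcp_rot: [[0.997, -0.078, 0.0], [-0.078, -0.997, 0.0], [0.0, -0.0, -1.0]]
force: [-0.9, 0.0, 0.8]
opening: 0.007
grasp_force: 0.7
```

Emit:
drive_tool:
  motion:
    - [[6,0,-0.6],[0,0,0]]
    - [[6,0,-0.6],[0,0,0]]
    - [[6,0,-0.6],[0,0,0]]
    - [[6,0,-0.6],[0,0,0]]
    - [[6,0,-0.6],[0,0,0]]

```text
time_s: 5.4
position: [0.4957, 0.1504, 0.0501]
tcp_rot: [[0.997, -0.078, -0.0], [-0.078, -0.997, -0.0], [-0.0, 0.0, -1.0]]
force: [-0.8, -0.2, 1.4]
opening: 0.003
grasp_force: 0.7
```

Emit:
drive_tool:
  motion:
    - [[6,0,-0.6],[0,0,0]]
    - [[6,0,-0.6],[0,0,0]]
    - [[6,0,-0.6],[0,0,0]]
    - [[5,0,-0.5],[0,0,0]]
    - [[5,0,-0.5],[0,0,0]]

```text
time_s: 5.9
position: [0.5235, 0.1482, 0.0529]
tcp_rot: [[0.997, -0.078, -0.0], [-0.078, -0.997, 0.0], [-0.0, 0.0, -1.0]]
force: [-2.4, 0.1, 0.5]
opening: 0.006
grasp_force: 0.8
```

```bash
python3 -c "
from h import *
tcp()
cv2.imwrite('pics/s3.png',cv2.resize(capture('scene')[210:350,290:510,::-1],None,fx=3.5,fy=3.5))"
```

```text
5.9 gutter mm [-7.  -0.3] 0.0529 [-2.4  0.1  0.5] -4.4802259422460455
```

View pics/s3.png

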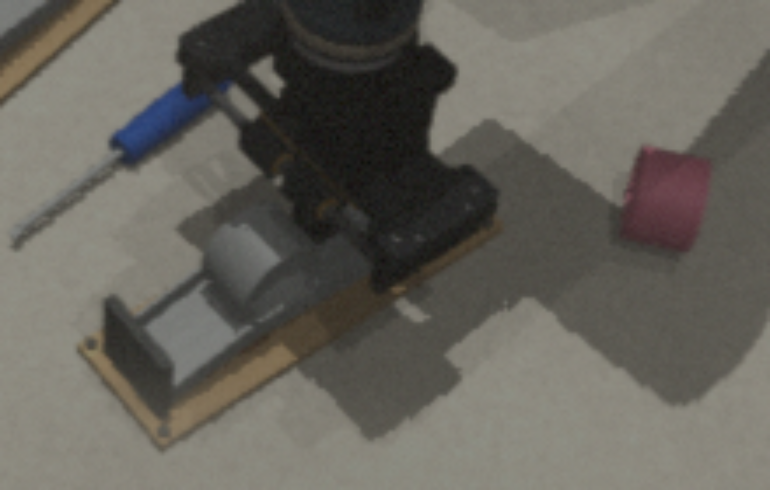

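The pipe is about 20 mm short of the crest, still square. I'll push it over gently and then wait.

Emit:
drive_tool:
  motion:
    - [[5,0,-0.5],[0,0,0]]
    - [[5,0,-0.5],[0,0,0]]
    - [[5,0,-0.5],[0,0,0]]
    - [[5,0,-0.3],[0,0,0]]
    - [[5,0,0],[0,0,0]]

```text
time_s: 6.45
position: [0.5492, 0.1463, 0.0548]
tcp_rot: [[0.997, -0.078, 0.002], [-0.078, -0.997, 0.0], [0.002, -0.0, -1.0]]
force: [0.5, -0.5, -0.1]
opening: 0.004
grasp_force: 0.0
```

Emit:
drive_tool:
  motion:
    - [[4,0,0],[0,0,0]]
    - [[4,0,0],[0,0,0]]
    - [[3,0,0],[0,0,0]]
    - [[0,0,0],[0,0,0]]
    - [[0,0,0],[0,0,0]]

```text
time_s: 6.95
position: [0.5589, 0.1454, 0.0545]
tcp_rot: [[0.997, -0.078, -0.0], [-0.078, -0.997, -0.0], [-0.0, 0.0, -1.0]]
force: [-0.3, 0.4, 0.2]
opening: 0.003
grasp_force: 0.0
```

Emit:
drive_tool:
  motion:
    - [[0,0,0],[0,0,0]]
    - [[0,0,0],[0,0,0]]
    - [[0,0,0],[0,0,0]]
    - [[0,0,0],[0,0,0]]
    - [[0,0,0],[0,0,0]]

```text
time_s: 7.45
position: [0.559, 0.1455, 0.0547]
tcp_rot: [[0.997, -0.078, -0.0], [-0.078, -0.997, 0.0], [-0.0, -0.0, -1.0]]
force: [-0.8, -0.0, 0.8]
opening: 0.003
grasp_force: 0.0
```

```bash
python3 -c "
from h import *
tcp()
cv2.imwrite('pics/s4.png',cv2.resize(capture('scene')[210:350,290:510,::-1],None,fx=3.5,fy=3.5))"
```

```text
7.45 gutter mm [28.6 -0.3] 0.0547 [-0.8 -0.   0.8] -4.477263262132746
```

View pics/s4.png

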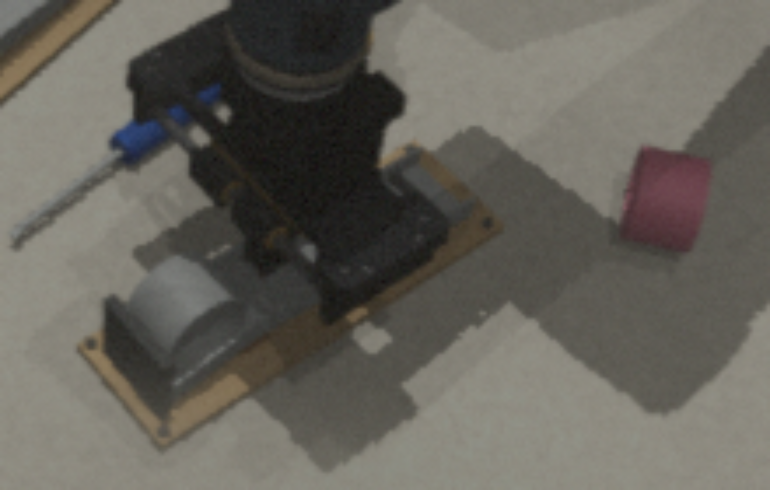

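The pipe has rolled into the pocket and rests against the end stop, clear of the fingers. I'll back off and raise the hand.

Emit:
drive_tool:
  motion:
    - [[-10,0,-5],[0,0,0]]
    - [[-10,0,-20],[0,0,0]]
    - [[0,0,-40],[0,0,0]]
    - [[0,0,-40],[0,0,0]]
    - [[0,0,-40],[0,0,0]]

```text
time_s: 8.0
position: [0.5377, 0.1471, 0.2011]
tcp_rot: [[0.997, -0.078, -0.001], [-0.078, -0.997, -0.0], [-0.001, 0.0, -1.0]]
force: [0.2, 0.5, -0.1]
opening: 0.011
grasp_force: 0.0
```

Emit:
drive_tool:
  motion:
    - [[-40,0,0],[0,0,0]]
    - [[-40,0,0],[0,0,0]]
    - [[0,0,0],[0,0,0]]
    - [[0,0,0],[0,0,0]]
    - [[0,0,0],[0,0,0]]

```text
time_s: 8.5
position: [0.4604, 0.1533, 0.2001]
tcp_rot: [[0.997, -0.078, 0.002], [-0.078, -0.997, 0.0], [0.002, -0.0, -1.0]]
force: [-0.8, -0.6, -0.1]
opening: 0.004
grasp_force: 0.0
```

```bash
python3 -c "
from h import *
tcp()
cv2.imwrite('pics/s5.png',capture('scene')[:,:,::-1])"
```

```text
8.5 gutter mm [-70.3  -0.2] 0.2001 [-0.8 -0.6 -0.1] -4.479827990367864
```

View pics/s5.png

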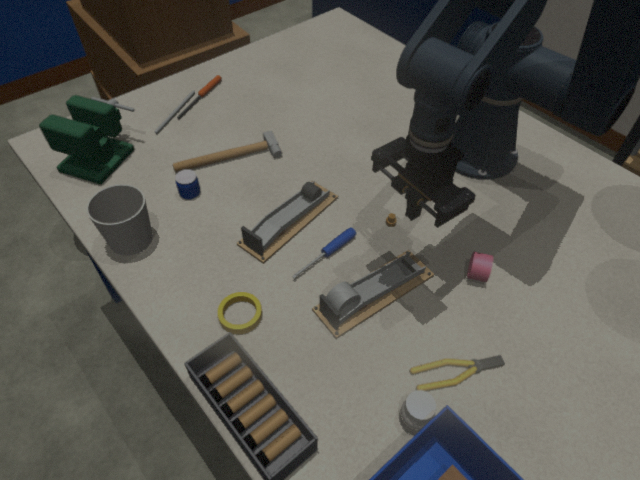

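The pipe is seated at (342,298) against the end stop. The slug at (312,191) and the bystanders have not moved, and the hand is clear.

```bash
python3 -c "
from rig import *
print(hand_in())"
```

```text
the job is handed in; nothing more can be done
None
```

I pushed the pipe offcut over the crest with shut fingers; the last picture shows it resting against the end stop, the slug and bystanders unmoved and the hand clear, and I handed the job in at about 8.5 s (no verdict was returned).

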